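# Hold the gauge case lid at its mark

### The arm

A 6-joint arm with a two-finger parallel gripper is mounted at the origin on a cart in front of the work surface, level with it; the furniture and walls round the work are solid. World frame = base frame: x ahead of the robot, y to its left, z up, the work surface at z = 0. Lengths are in mm, angles in rad, forces in N, time in s.
With the tool pointing down it reaches from about 300 to 775 mm from the base axis. Payload 14.6 kg.
Tool frame: the origin (TCP) lies between the finger pads; the fingertips stand manip.tip_reach ahead of it and the grasp point (between the pads) lies 5 mm behind it (manip.tip_reach is the distance from the TCP to the fingertips, in mm); z points along the fingers, y is the line along which they close (so a half turn about z gives the same grasp; the last joint's range is limited). The gripper opens to 94 mm and grips with 3 to 60 N. Pads are 16 mm wide; open, the fingers measure 119 mm over their backs; the gripper's body (75 mm by 177 mm) begins 78 mm behind the grasp point.
Start: joints at [-1.274, 0.3, 1.521, -0, 1.321, -0.067], TCP at [195.698, -513.995, 180.046] pointing down, gripper open.
Joint ranges: [-3.03, 3.03], [-0.79, 2.21], [0.23, 2.52], [-1.04, 4.18], [0, 3.07], [-2.55, 2.55]. Speed limits (rad/s): [2.22, 2.22, 2.57, 3.14, 3.14, 3.14].

### API

Orientations are given as [roll, pitch, yaw] about the fixed x, y, z axes, in that order (R = Rz(yaw) Ry(pitch) Rx(roll)).
In Python, from cell import manip gives the robot as it stands. The module is installed in compiled form; this text tells all that it offers.
- The arm moves only by the shell command python3 -m creep 'ROWS' [FORCE]. ROWS is JSON, a list of rows, each a list of 3 entries, a list of its own where there are three numbers: the opening, from -1 (shut) to 1 (fully open), then the shift along the tool's x, y, z in cm, then the turn about the tool's z in units of 5 degrees (1.0 is 5 degrees). In form: [[grip, [tx, ty, tz], roll], ...]. A call has 1 to 12 rows; each row is the pose to reach, as a shift and turn from the pose commanded when the call began, along the tool's axes at that moment; what a row does not reach only later rows make up. A row lasts 1/10 s, in which the tool goes at most 50 mm and 8.59 degrees, less where a joint would pass 70% of its speed; a pose out of reach is approached as far as the arm can. A call with a gripper value outside its range is refused whole. The fingers move at their own pace and stop on an object; FORCE is the grip in N (left out, the last holds). Time passes only in rows, so rows that repeat a pose let the fingers close. It gives the time, the measured TCP pose, the force, the opening and the grip force at its end, in the units of the state.
- manip.read_state(): the state, without advancing time (a new reading comes with each control period).
- manip.camera(name): name is "scene" or "top" or "wrist"; returns the picture (400x640x3 uint8, red, green, blue); there is no depth.
- manip.camera_params(name): a dict with "fovy" (degrees; the focal length in pixels is half the picture's height over the tangent of half this angle, whatever the lens; pixels are square), "cx", "cy" (the principal point, pixels), "origin" and "attitude" of the camera in the world. Camera axes: x right, y down, z forward; pixel columns grow to the right and rows downward; lengths in mm; the calibration is good to about 2 mm. A picture is of the moment at which its call begins: read the wrist's pose just before it. camera_params takes no time and is no camera call; for the wrist camera it gives the pose at the moment of the call.
- manip.sign_off(): hands the job in; it is judged then, once.
The state is a dict: "clock": time; "joints": joint angles; "qd": joint speeds; "effort": joint torques, N m; "eef_pos": TCP position; "eef_rot": TCP orientation; "wrist_force": force on the tool from outside, world axes, zero at the start; "moment": the same for the moment, N m; "finger_gap": finger opening in mm; "finger_force": force on a finger pad.
Only numpy, scipy, OpenCV 4.12 (cv2) and the standard library are available. Lean on these libraries where they do the work, as an engineer would, in place of code of your own. Each camera call takes 0.05 s, during which the arm holds its last target. There are 200 camera calls.

### The job

On the grey gauge case, first turn the bar-shaped cock so that its narrow nose points at the raised rib on the panel, and leave it there. Then take the black disc grip and lift the sprung lid until its side edge lies level with the steel mark arm beside it, not lifting it on past the arm, and finish still holding the lid there at the mark so that the gauge can be read. Leave the mark arm as it is set and do not disturb the small things lying around.

Things in the scene. Friction and masses are not known exactly. Their poses are not given: they have to be found in the camera images.
- case: Grey gauge case fixed to the worktop, 185 mm in x, 100 in y; origin at the centre of its underside; its front (-x) faces roughly the robot. Front part (case x -92.5 to 14.5 mm): flat low panel, top 20 mm above the worktop, with the cock and, to the right of the cock, a raised rib. Rear part (x 14.5 to 92.5 mm, 45 mm high): open well with a dial gauge, under the sprung lid.
- cock (a joint): Angle of the cock about the vertical, rad: 0 when the nose points at the rib (to -y of the case, the robot's right); positive counter-clockwise seen from above, so at -1.57 the nose points to the case's -x (front). Range -1.7 to 0.6. Light friction (about 0.06 N m); it stays where it is left. It starts between -1.35 and -0.6.
- cock_grip (a point): Point on the cock's vertical axis at grip height: centre of the aluminium bar, at (-67.5, 0, 56) mm in the case frame. Bar 30 mm long, 12 mm wide (the width to grip), from 34 to 66 mm above the worktop; the lid's disc grip is 54 mm behind it (+x). Axes turn with the cock: the nose points to this point's own -y.
- cock_nose (a point): Tip of the cock's nose, a 6 mm wide tongue that sticks out from the lower part of one end of the bar; 29 mm from the cock's axis, 40 mm above the worktop.
- rib (a point): Centre of the small raised rib (5 x 15 x 3 mm, its length pointing at the cock) on the panel, 40 mm to the case's -y side of the cock's axis: the mark for the nose.
- lid (a joint): Opening angle of the sprung lid, rad: 0 shut (level), grows as its front edge rises; range 0 to 1.4. The hinge line is parallel to the case's y axis, along the rear edge. A spring presses it shut: about 0.3 N m when shut plus 0.6 N m per rad, and the lid weighs about 0.15 kg; 4 to 8 N at the grip. It snaps shut when let go.
- lid_grip (a point): Centre of the black disc grip in front of the lid: 32 mm diameter, 16 mm thick, flat faces to the case's +y and -y (pinch these), panel 21 mm below it; 106 mm in front of the hinge line, 8 mm above it (lid frame); (-13.5, 0, 57) mm in the case frame when shut. A steel neck joins it to the lid's front edge 28 mm behind. The disc can turn between the fingers as the lid rises.
- lid_hinge (a point): Middle of the lid's hinge line, at (92.5, 0, 49) mm in the case frame; axes of the lid: -x towards its front edge. The lid is 78 mm from hinge to front edge, 100 mm wide, 6 mm thick.
- lid_edge (a point): Point on the lid's left (+y) side edge, 70 mm in front of the hinge line; axes of the lid.
- mark_arm (a joint): Angle of the mark arm, rad, measured as the lid's angle is, about the same hinge line: the lid is at the mark when both angles are equal. Set between 0.35 and 0.65; held by a stiff friction joint; leave it alone.
- mark_tip (a point): Point near the tip of the mark arm, 70 mm in front of the hinge line; axes of the arm, -x along it. The arm is a thin steel strip (76 x 5 x 8 mm) that sticks up at an angle beside the lid's left (+y) edge, 4 mm clear of it.
- keys: Bystander: small keys with a fob, 22 x 105 x 9 mm, lying close along the right side of the case; origin under their middle.
- plug: Bystander: black iron pipe plug, 32 x 42 x 32 mm, lying behind the case; origin under its centre.

How it is judged (in metres and radians):
On the way:
1. the cock's nose points at the rib while the lid is still shut (value of joint cock between -0.17 and 0.17 rad and value of joint lid below 0.06 rad), for 0.2 s.
At the end, for the whole second after the job is handed in: The lid is held still by the fingers (contact force over 1.5 N) within 0.09 rad (5 degrees) of the mark arm's angle; the cock is still within 0.17 rad (10 degrees) of the rib; the mark arm's tip has not been moved by 8 mm or more (angle between the x axis of lid_edge and the x axis of mark_tip, either way round below 0.09 rad and contact force between the fingers and lid above 1.5 N and velocity of joint lid between -0.06 and 0.06 rad/s and value of joint cock between -0.17 and 0.17 rad and distance of mark_tip from where it was at the start of the episode below 0.008 m); the arm keeps its last pose, push and grip.
It fails at once if the lid is lifted past the mark arm (its edge point more than 14 mm, about 12 degrees, above the arm) (z of lid_edge in the frame of mark_tip above 0.014 m).
It fails at once if the lid is lifted while the cock is off the rib (value of joint lid above 0.15 rad and (value of joint cock above 0.25 rad or value of joint cock below -0.25 rad)).
It fails at once if the mark arm is moved (distance of mark_tip from where it was at the start of the episode above 0.012 m).
It fails at once if a bystander is disturbed (moved over 30 mm) (distance of any of keys, plug from where it was at the start of the episode above 0.03 m).
It also fails if it takes over 45 s, if anything falls off the work surface, if the arm or the gripper's body presses on something with over 40 N, if the wrist force passes 120 N, or if a joint passes its speed limit or range.

## Working session

There is one attempt and no reset: what is moved stays moved. The work goes in short steps, Python scripts to look and compute and a shell command to move; the robot and the scene stay as the last step left them, time stands still between calls to the robot, and variables do not carry over. Pictures are saved under pics/ and viewed, at most 10 in all, crops included, and the job is handed in when it is done.

```bash
mkdir -p pics; cat > h.py <<'E'
import numpy as np,cv2
from cell import manip
from scipy.spatial.transform import Rotation as R
def K(p): 
    f=200/np.tan(np.radians(p["fovy"])/2); return f
E
python3 - <<'E'
from h import *
print(manip.tip_reach, manip.read_state())
for n in ["scene","top"]:
    print(n,manip.camera_params(n)); im=manip.camera(n); cv2.imwrite(f"pics/{n}0.png",im[:,:,::-1])
E
```

```text
14.0 {'clock': 0.0, 'joints': array([-1.27359433e+00,  3.00472732e-01,  1.52156466e+00, -4.29580402e-05,
        1.32069420e+00, -6.66062962e-02]), 'qd': array([-0.00153389, -0.00250835, -0.00017818, -0.00065302, -0.00067731,
       -0.00061764]), 'effort': array([-2.12355910e-03, -5.31805193e+01, -3.52731550e+01,  7.07652443e-02,
        2.43665732e-02, -8.76095442e-05]), 'eef_pos': array([ 195.60871978, -513.73578589,  179.49239707]), 'eef_rot': array([-3.14045347e+00, -3.42871264e-05,  3.63818929e-01]), 'wrist_force': array([-0.45637512,  1.08539138, -0.39262178]), 'moment': array([-0.01490863,  0.04088022, -0.02966632]), 'finger_force': 0.0, 'finger_gap': 94.06000309931763}
scene {'fovy': 57.577541863992465, 'cx': 315.7396775016747, 'cy': 197.90693353269108, 'origin': array([ 157.21376249, -740.15992721,  739.65507332]), 'attitude': array([-2.47056128,  0.0156894 , -0.77286424])}
top {'fovy': 49.52122216502248, 'cx': 322.96360692833326, 'cy': 196.43741334833214, 'origin': array([ 367.73251099, -333.5807722 ,  886.75099626]), 'attitude': array([-2.96241755, -0.04572492, -1.54521727])}
```

View pics/top0.png

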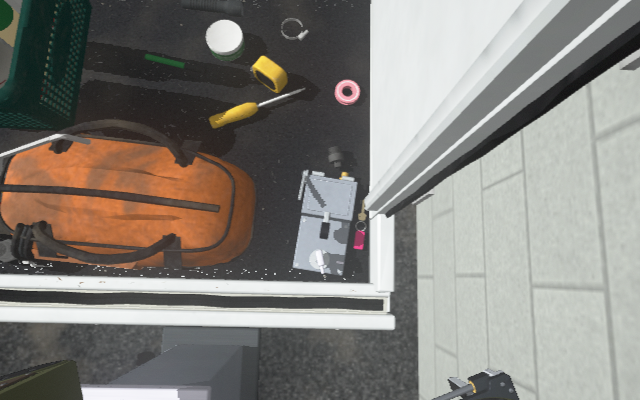

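View pics/scene0.png

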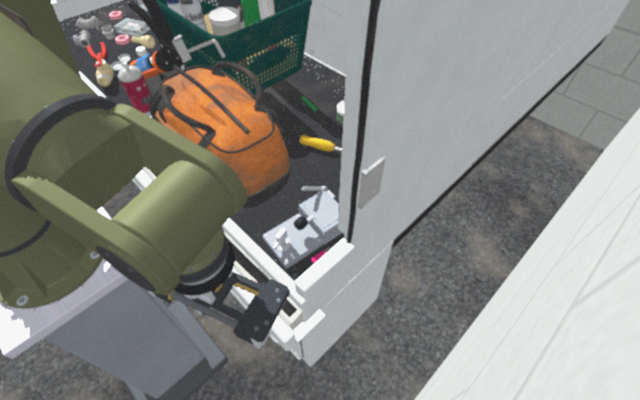

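The top view shows the case at about px (325,225), with the cock near (320,262), the disc grip near (325,230) and the mark arm at (305,185). A tall cabinet wall stands right of column 370, and the pink keys are at (360,235). The scene view shows the same layout.

```bash
cat >> h.py <<'E'
def ray(p,u,v):
    f=K(p); d=R.from_euler('xyz',p["attitude"]).as_matrix()@np.array([(u-p["cx"])/f,(v-p["cy"])/f,1]); return np.array(p["origin"]),d
def onz(p,u,v,z):
    o,d=ray(p,u,v); return o+d*(z-o[2])/d[2]
def proj(p,X):
    c=R.from_euler('xyz',p["attitude"]).as_matrix().T@(np.array(X)-p["origin"]); f=K(p); return p["cx"]+f*c[0]/c[2],p["cy"]+f*c[1]/c[2]
E
python3 - <<'E'
from h import *
im=cv2.imread("pics/top0.png")[140:290,280:380]; im=cv2.resize(im,None,fx=4,fy=4,interpolation=cv2.INTER_CUBIC)
cv2.imwrite("pics/topc.png",im)
p=manip.camera_params("top")
for u,v,z in [(325,230,57),(320,262,56),(370,250,0),(370,100,0),(290,320,0)]: print(u,v,onz(p,u,v,z))
E
```

```text
325 230 [ 453.75245597 -373.27482617   57.        ]
320 262 [ 392.76426706 -365.33707133   56.        ]
370 250 [ 421.47058631 -469.11537351    0.        ]
370 100 [ 746.47113124 -467.12165554    0.        ]
290 320 [ 279.77821303 -311.33558522    0.        ]
```

View pics/topc.png

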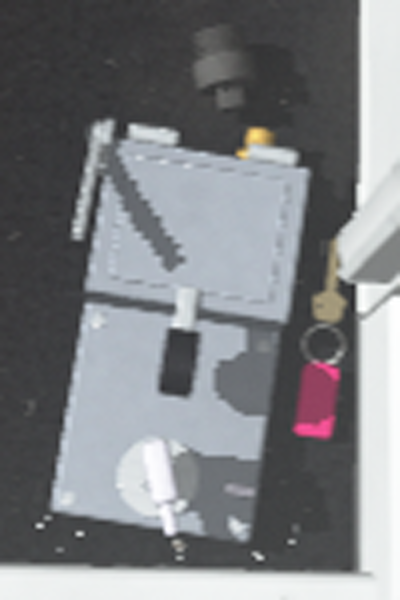

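The crop shows the panel front corners at crop px (50,512) and (250,542), and the lid front corners at (88,292) and (285,322). The disc is centred at (179,362), the cock bar at (158,470) with its nose at (170,533), and the mark arm at (78,238)–(103,125).

```bash
python3 - <<'E'
from h import *
from scipy.optimize import least_squares
p=manip.camera_params("top")
px=lambda a,b:(280+a/4,140+b/4)
obs=[((50,512),(-92.5,50,20)),((250,542),(-92.5,-50,20)),((88,292),(14.5,50,52)),((285,322),(14.5,-50,52)),((310,168),(92.5,-50,52)),((158,480),(-67.5,0,25))]
def w(t,l): c,s=np.cos(t[2]),np.sin(t[2]); return np.array([t[0]+c*l[0]-s*l[1],t[1]+s*l[0]+c*l[1],l[2]])
P=[(onz(p,*px(*o),l[2]),l) for o,l in obs]
f=lambda t:np.concatenate([(w(t,l)-q)[:2] for q,l in P])
s=least_squares(f,[460,-370,0]); t=s.x; print(t,np.degrees(t[2]),f(t).round(1))
for n,l in dict(cock=(-67.5,0,56),disc=(-13.5,0,57),hinge=(92.5,0,49),keysR=(0,-50,0)).items(): print(n,w(t,l).round(1),np.round((np.array(proj(p,w(t,l)))-[280,140])*4))
n=onz(p,*px(172,530),40); ax=w(t,(-67.5,0,40)); d=n-ax; print("nose",n,np.hypot(*d[:2]),"cock",(np.arctan2(d[1],d[0])-t[2]+np.pi/2))
# mark arm tip by plane: side plane case y=+56.5 
c,sn=np.cos(t[2]),np.sin(t[2]); nn=np.array([-sn,c,0])
for yy in (54,59):
  o,dd=ray(p,*px(78,238)); q0=w(t,(0,yy,0)); k=nn@(q0-o)/(nn@dd); X=o+k*dd; h=w(t,(92.5,yy,49)); print(yy,X, np.arctan2(X[2]-49,np.hypot(*(X-h)[:2])),np.linalg.norm(X-h))
E
```

```text
[ 4.65811816e+02 -3.74111113e+02 -1.26135303e-01] -7.2270204834449014 [-0.4  0.  -1.  -0.3  0.5  1.7 -0.4 -1.4 -0.   0.1  1.3 -0.2]
cock [ 398.8 -365.6   56. ] [161. 475.]
disc [ 452.4 -372.4   57. ] [178. 363.]
hinge [ 557.6 -385.7   49. ] [209. 153.]
keysR [ 459.5 -423.7    0. ] [273. 363.]
nose [ 373.41090327 -372.26296646   40.        ] 26.290390389186197 cock -1.1891972562024908
54 [ 496.11650808 -323.52156668  145.87769262] 0.9532729360566938 118.82241565632314
59 [ 520.68277683 -321.59673842    4.11163846] -0.7878214950942715 63.32844993712591
```

```bash
python3 - <<'E'
from h import *
a=cv2.imread("pics/top0.png")[150:250,330:430]; b=cv2.imread("pics/scene0.png")[150:290,250:390]
r=lambda i,s:cv2.resize(i,(s,s),interpolation=cv2.INTER_CUBIC)
a=r(a,400); b=r(b,400)
cv2.imwrite("pics/both.png",np.hstack([a,b]))
p=manip.camera_params("top");q=manip.camera_params("scene")
for u in [(366,208),(370,215)]:
  for v in [(343,235),(350,245)]:
    o1,d1=ray(p,*u);o2,d2=ray(q,*v)
    A=np.c_[d1,-d2]; k=np.linalg.lstsq(A,o2-o1,rcond=None)[0]; print(u,v,o1+k[0]*d1,o2+k[1]*d2)
E
```

```text
(366, 208) (343, 235) [ 501.52399701 -454.29015062   41.4945297 ] [ 504.81662155 -456.32730884   42.30662551]
(366, 208) (350, 245) [ 509.24975913 -461.2604891    -7.31463283] [ 519.56032696 -467.92062778   -4.73150277]
(370, 215) (343, 235) [ 484.90996323 -459.27434741   61.68983358] [ 494.06381212 -465.10743816   63.87852795]
(370, 215) (350, 245) [ 491.38976299 -466.22508053   16.06474939] [ 507.52551765 -476.96265654   19.99220481]
```

View pics/both.png

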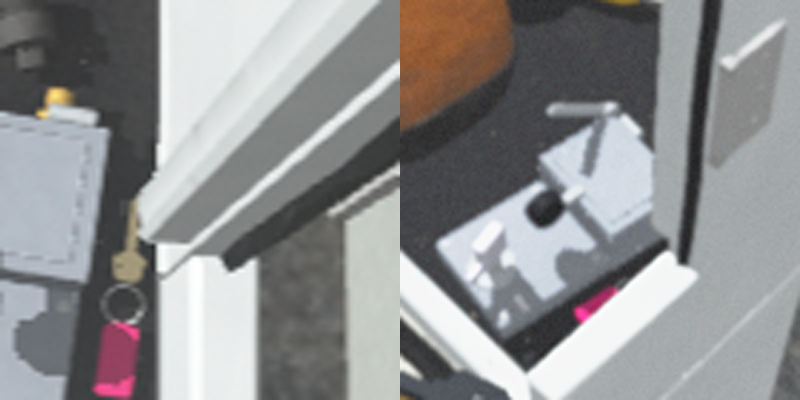

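The left half shows the tall post beside the keys, starting about 45 mm above the table at roughly (503,-455). I'll grip the disc slightly forward of centre so the gripper body clears it. First I hover over the cock.

```bash
python3 -m creep '[[1,[6,-1.6,0],0],[1,[12,-3.3,0],0],[1,[18,-5,0],0.6],[1,[24.3,-6.6,0],1.25],[1,[24.3,-6.6,0],1.25],[1,[24.3,-6.6,0],1.25],[1,[24.3,-6.6,0],1.25],[1,[24.3,-6.6,0],1.25]]' 20; python3 - <<'E'
from h import *
s=manip.read_state();p=manip.camera_params("wrist");im=manip.camera("wrist"); cv2.imwrite("pics/w1.png",im[:,:,::-1])
print(s["eef_pos"],s["eef_rot"],s["wrist_force"],p)
E
```

```text
clock: 0.9
eef_pos: [398.6, -366.4, 179.8]
eef_rot: [-3.141, 0.0, 0.254]
wrist_force: [-0.3, 0.0, 0.5]
finger_gap: 94.1
finger_force: 0.0
[ 398.56286053 -366.36590117  179.83376702] [-3.14128651e+00  4.02151685e-04  2.54093579e-01] [-0.27567162  0.00827594  0.4989138 ] {'fovy': 69.53873753848559, 'cx': 313.9930052096383, 'cy': 202.37252015822713, 'origin': array([ 468.1378413 , -349.11939332,  384.2611033 ]), 'attitude': array([ 2.89281814e+00,  9.48529608e-04, -1.31602988e+00])}
```

View pics/w1.png

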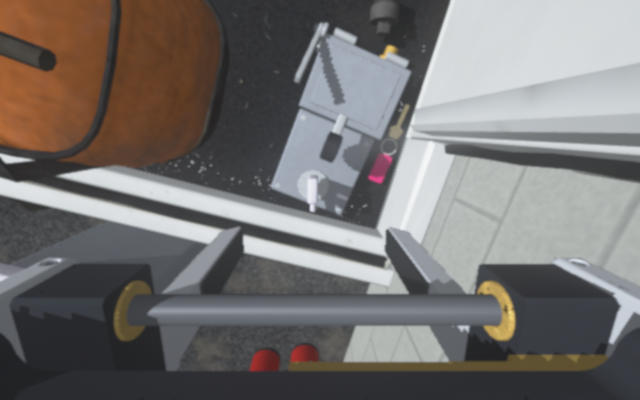

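The wrist view shows the cock bar at about (313,188) with its nose at (313,210), the disc at (330,146) and the mark arm from (298,81) to (324,26). I cross-check these against the fit and measure the arm's angle.

```bash
cat > m.py <<'E'
from h import *
t=np.array([465.8,-374.1,-0.1261])
def w(l): c,s=np.cos(t[2]),np.sin(t[2]); return np.array([t[0]+c*l[0]-s*l[1],t[1]+s*l[0]+c*l[1],l[2]])
E
python3 - <<'E'
from m import *
p=manip.camera_params("wrist")
for n,l in dict(cocktop=(-67.5,0,66),disc=(-13.5,0,57),disctop=(-13.5,0,73),FL=(-92.5,50,20),FR=(-92.5,-50,20),lidFL=(14.5,50,52),lidFR=(14.5,-50,52)).items(): print(n,np.round(proj(p,w(l)),1))
n=onz(p,313,211,40); d=n-w((-67.5,0,40)); print("nose",n.round(1),np.hypot(*d[:2]),np.arctan2(d[1],d[0])-t[2]+np.pi/2+ (-2*np.pi if np.arctan2(d[1],d[0])>0 else 0))
q=manip.camera_params("top")
for a in (.35,.45,.55,.65):
  X=w((92.5-76*np.cos(a),56.5,49+76*np.sin(a)))
  print(a,np.round(proj(p,X),1),(np.round(proj(q,X),2)-np.array([280,140]))*4, np.round(proj(manip.camera_params("scene"),X),1))
X=w((92.5,56.5,49)); print(np.round(proj(p,X),1),(np.round(proj(q,X),2)-np.array([280,140]))*4,np.round(proj(manip.camera_params("scene"),X),1))
im=cv2.imread("pics/w1.png")[10:230,250:430]; a=cv2.resize(im,None,fx=2.7,fy=2.7,interpolation=cv2.INTER_CUBIC)
b=cv2.resize(cv2.imread("pics/scene0.png")[170:280,250:350],(400,440),interpolation=cv2.INTER_CUBIC)
o=np.zeros((594,800,3),np.uint8);o[:,:486]=a;o[:440,486:]=b[:,:314] ;cv2.imwrite("pics/w1c.png",o)
E
```

```text
cocktop [312.8 193.9]
disc [330.7 148.4]
disctop [331.5 149.4]
FL [269.8 189.7]
FR [341.1 217.2]
lidFL [298.2 106.9]
lidFR [380.8 141.4]
nose [ 372.2 -372.7   40. ] 27.54646552267348 -1.1854668896722873
0.35 [293.3  96.3] [ 73.   268.16] [298.1 195.5]
0.45 [293.8  92.6] [ 73.84 259.72] [299.  193.1]
0.55 [294.7  88. ] [ 74.96 249.8 ] [300.1 190.5]
0.65 [295.9  82.5] [ 76.32 238.56] [301.5 187.9]
[319.3  31.8] [ 96.8  135.52] [322.2 188.4]
```

View pics/w1c.png

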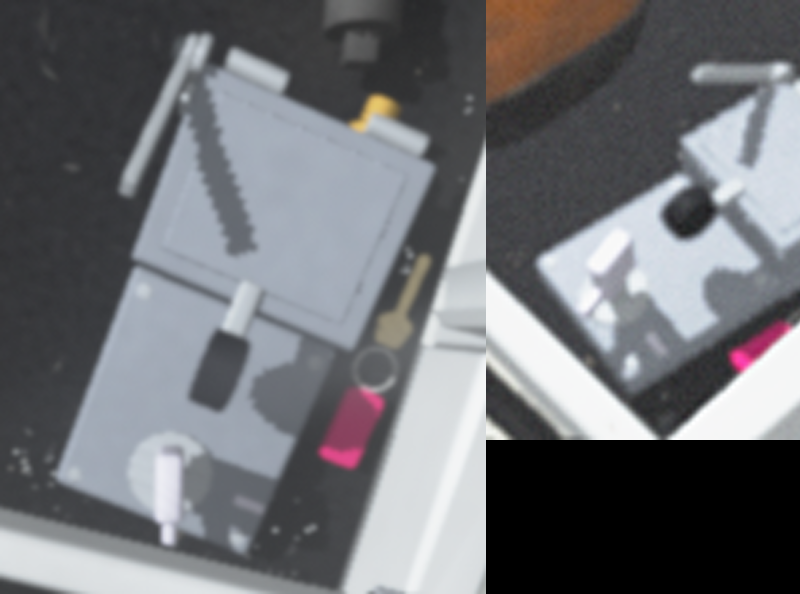

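All three views put the mark arm at about 0.65 rad and the cock at about -1.19 rad. Now I descend and grip the cock.

```bash
python3 -m creep '[[0.2,[0.1,0,4],0],[0.1,[0.1,0,8],0],[0.1,[0.1,0,10.5],0],[0.1,[0.1,0,12.7],0],[0.1,[0.1,0,12.7],0],[-1,[0.1,0,12.7],0],[-1,[0.1,0,12.7],0],[-1,[0.1,0,12.7],0],[-1,[0.1,0,12.7],0],[-1,[0.1,0,12.7],0]]' 20
```

```text
clock: 1.95
eef_pos: [400.4, -365.7, 53.5]
eef_rot: [3.141, -0.0, 0.255]
wrist_force: [0.4, 0.0, 0.2]
finger_gap: 17.4
finger_force: 0.0
```

```bash
python3 -m creep '[[-1,[0,0,0],0],[-1,[0,0,0],0],[-1,[0,0,0],0],[-1,[0,0,0],0]]' 20
```

```text
clock: 2.35
eef_pos: [400.3, -365.6, 53.1]
eef_rot: [-3.142, 0.0, 0.255]
wrist_force: [0.4, 1.4, -0.6]
finger_gap: 0.2
finger_force: 0.0
```

The fingers closed on nothing, so I look.

```bash
python3 - <<'E'
from m import *
a=manip.camera("wrist")[:,:,::-1]; b=manip.camera("top")[:,:,::-1]; c=manip.camera("scene")[:,:,::-1]
p=manip.camera_params("wrist"); print([np.round(proj(p,w(l)),0) for l in [(-67.5,0,66),(-13.5,0,73)]], proj(p,manip.read_state()["eef_pos"]))
for n,i in zip("abc",(a,b,c)): cv2.imwrite(f"pics/m{n}.png",i)
o=np.zeros((600,800,3),np.uint8); o[:300,:480]=cv2.resize(a,(480,300)); o[300:600,:400]=cv2.resize(b[180:300,260:420],(400,300),interpolation=2); o[300:600,400:]=cv2.resize(c[165:285,220:380],(400,300),interpolation=2)
cv2.imwrite("pics/m.png",o)
E
```

```text
[array([313., 236.]), array([344., 166.])] (np.float64(313.15235104527983), np.float64(227.9124805198295))
```

View pics/m.png

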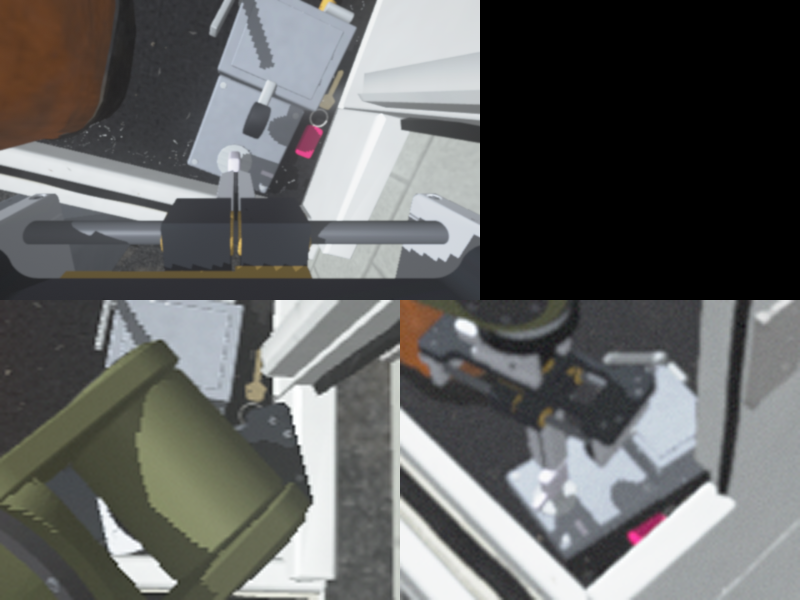

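The wrist tile shows the closed fingers at about tile px (235,175) and part of the cock at (235,157). I zoom in to see which side they are on.

```bash
python3 - <<'E'
import cv2,numpy as np
a=cv2.imread("pics/ma.png")[170:300,255:375]; c=cv2.imread("pics/mc.png")[215:285,245:325]
o=np.zeros((520,800,3),np.uint8); o[:433,:400]=cv2.resize(a,(400,433),interpolation=2); o[:350,400:]=cv2.resize(c,(400,350),interpolation=2)
cv2.imwrite("pics/mz.png",o)
E
```

```text
(no output)
```

View pics/mz.png

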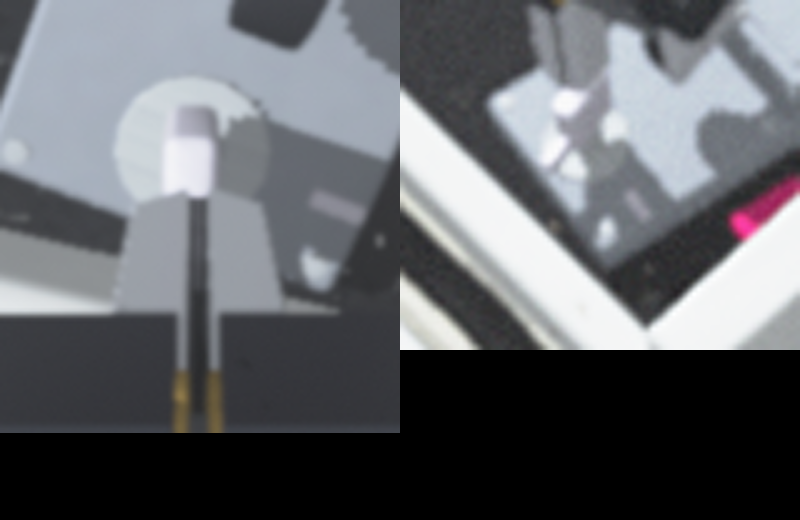

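```bash
python3 - <<'E'
from m import *
p=manip.camera_params("wrist");q=manip.camera_params("scene");s=manip.read_state();e=s["eef_pos"];print(e,p["origin"],p["attitude"],s["joints"])
f=lambda X:(np.round((np.array(proj(p,X))-[255,170])*3.33),np.round((np.array(proj(q,X))-[245,215])*5+[400,0]))
for n,X in dict(tip=e-[0,0,14],tcp=e,base=w((-67.5,0,20)),top=w((-67.5,0,66)),rear=w((-54,5,66)),rib=w((-67.5,-40,23)),FL=w((-92.5,50,20)),FR=w((-92.5,-50,20))).items(): print(n,X.round(),*f(X))
# grip geometry at z=20 from circle
print(onz(p,255+192/3.33,170+150/3.33,22),onz(p,255+335/3.33,170+205/3.33,23))
print("scene toppt",onz(q,245+170/5,215+102/5,66),onz(q,245+(640-400)/5,215+205/5,23))
E
```

```text
[ 400.29323382 -365.59159079   53.03493189] [ 469.75382924 -348.24723124  257.47712292] [ 2.89318988e+00  6.75900642e-04 -1.31537473e+00] [-8.07687414e-01  4.22015631e-01  1.67222291e+00  6.59785310e-06
  1.04738230e+00  5.08372289e-01]
tip [ 400. -366.   39.] [194. 173.] [584. 122.]
tcp [ 400. -366.   53.] [194. 193.] [582. 105.]
base [ 399. -366.   20.] [193. 156.] [586. 146.]
top [ 399. -366.   66.] [192. 219.] [576.  91.]
rear [ 413. -362.   66.] [194. 155.] [596.  68.]
rib [ 394. -405.   23.] [336. 214.] [635. 203.]
FL [ 380. -313.   20.] [-22. 173.] [482. 101.]
FR [ 368. -412.   20.] [331. 304.] [602. 253.]
[ 400.84945937 -364.89846433   22.        ] [ 396.12721023 -404.36600889   23.        ]
scene toppt [ 393.06312693 -367.98320502   66.        ] [ 394.83050438 -407.63198677   23.        ]
```

```bash
python3 - <<'E'
from m import *
print(manip.tip_reach, manip.read_state()["finger_gap"])
p=dict(fovy=69.53873753848559,cx=313.993,cy=202.3725,origin=np.array([468.1378413,-349.11939332,384.2611033]),attitude=np.array([2.89281814,9.48529608e-04,-1.31602988]))
y=.2541; tx=np.array([np.cos(y),np.sin(y),0]);ty=np.array([np.sin(y),-np.cos(y),0]); e=np.array([398.56,-366.37,179.83])
for z in (14,0,-10,-20,-40):
  for s in (1,-1): print(z,s,np.round(proj(p,e+tx*8+ty*47*s-[0,0,z])), np.round(proj(p,e-tx*8+ty*47*s-[0,0,z])))
im=cv2.imread("pics/w1.png"); cv2.imwrite("pics/w1t.png",cv2.resize(im[215:300,190:440],(800,272),interpolation=2))
E
```

```text
14.0 0.4987498234371224
14 1 [373. 212.] [372. 232.]
14 -1 [254. 212.] [255. 232.]
0 1 [376. 218.] [375. 238.]
0 -1 [250. 218.] [251. 238.]
-10 1 [379. 222.] [378. 243.]
-10 -1 [247. 222.] [248. 243.]
-20 1 [383. 227.] [381. 249.]
-20 -1 [243. 226.] [245. 249.]
-40 1 [390. 237.] [389. 262.]
-40 -1 [236. 237.] [237. 261.]
```

View pics/w1t.png

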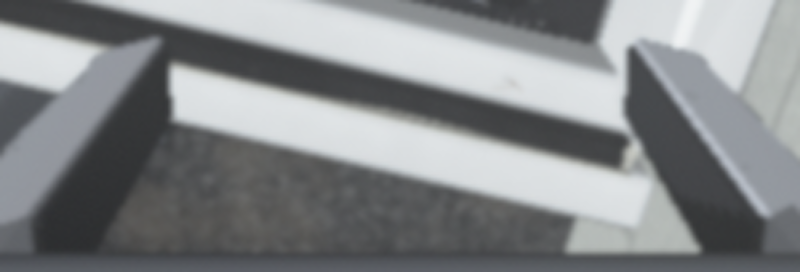

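At hover the fingertips project at (240,227) and (388,227), which puts them about 25 mm behind the TCP rather than 14 mm ahead. So they closed above the bar. I reopen and go about 35 mm deeper in stages, watching force.

```bash
python3 -m creep '[[0,[0,0,0],0],[0,[0,0,0],0],[0,[0,0,0],0],[0,[0,0,0],0],[0,[0,0,0],0],[0,[0.1,0,0.5],0],[0,[0.1,0,1],0],[0,[0.1,0,1.6],0],[0,[0.1,0,1.6],0]]' 20 && python3 -m creep '[[0,[0,0,0.4],0],[0,[0,0,0.8],0],[0,[0,0,1.2],0],[0,[0,0,1.2],0]]' && python3 - <<'E'
from m import *
a=manip.camera("wrist")[:,:,::-1]
a=a[150:300,235:395]; cv2.imwrite("pics/n.png",cv2.resize(a,None,fx=3.3,fy=3.3,interpolation=2))
E
```

```text
clock: 3.4
eef_pos: [400.9, -364.9, 35.9]
eef_rot: [-3.14, 0.001, 0.255]
wrist_force: [0.6, -0.2, -0.0]
finger_gap: 46.8
finger_force: 0.0
clock: 3.8
eef_pos: [401.0, -365.1, 24.4]
eef_rot: [-3.141, 0.0, 0.255]
wrist_force: [-0.2, 0.2, -0.2]
finger_gap: 47.3
finger_force: 0.0
```

View pics/n.png

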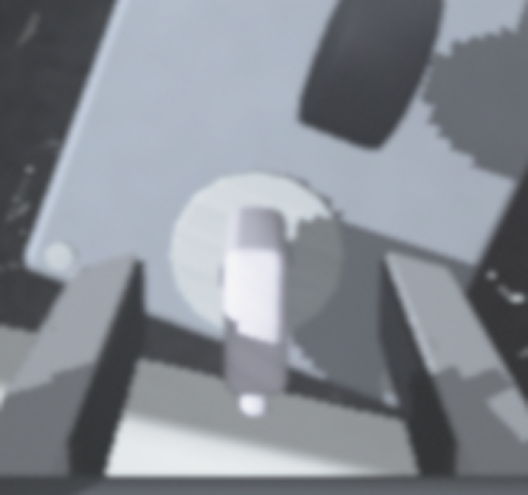

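The bar is now between the fingers: bar at crop (253,300), finger pads at columns 140 and 388. I go down 6 mm more and close.

```bash
python3 -m creep '[[0,[0,0,0.3],0],[0,[0,0,0.6],0],[-1,[0,0,0.6],0],[-1,[0,0,0.6],0],[-1,[0,0,0.6],0],[-1,[0,0,0.6],0],[-1,[0,0,0.6],0],[-1,[0,0,0.6],0],[-1,[0,0,0.6],0],[-1,[0,0,0.6],0]]' 20
```

```text
clock: 4.85
eef_pos: [400.9, -364.2, 19.1]
eef_rot: [-3.139, 0.0, 0.255]
wrist_force: [-2.7, 8.6, 6.4]
finger_gap: 11.9
finger_force: 20.0
```

```bash
python3 -m creep '[[-1,[0,0,0],-1.5],[-1,[0,0,0],-3],[-1,[0,0,0],-4.5],[-1,[0,0,0],-6],[-1,[0,0,0],-7.5],[-1,[0,0,0],-9],[-1,[0,0,0],-10.5],[-1,[0,0,0],-12],[-1,[0,0,0],-13.6],[-1,[0,0,0],-13.6],[-1,[0,0,0],-13.6]]' 20
```

```text
clock: 5.95
eef_pos: [400.3, -363.7, 19.1]
eef_rot: [-3.139, -0.003, 1.442]
wrist_force: [-7.8, 12.8, 11.7]
finger_gap: 11.9
finger_force: 20.0
```

```bash
python3 -m creep '[[-0.5,[0,0,0],0],[-0.5,[0,0,0],0],[-0.5,[0,0,0],0],[-0.5,[0,0,0],0],[-0.5,[0,0,-2],0],[-0.5,[0,0,-6],0],[-0.5,[0,0,-10],0],[-0.5,[0,0,-14],0],[-0.5,[0,0,-14],0],[-0.5,[0,0,-14],0]]' 20; python3 - <<'E'
from m import *
s=manip.read_state();p=manip.camera_params("wrist");im=manip.camera("wrist"); cv2.imwrite("pics/v.png",im[:,:,::-1])
f=lambda X:np.round(proj(p,X)).astype(int)
print(s["eef_pos"],s["eef_rot"][2]); print({n:f(w(l)) for n,l in dict(top=(-67.5,0,66),nose=(-67.5,-29,40),FL=(-92.5,50,20),FR=(-92.5,-50,20),disc=(-13.5,0,73)).items()})
# bright/whitish mask of bar (brighter than panel)
g=im.astype(int).mean(2); c=f(w((-67.5,0,66))); r=45
x0,y0=max(c[0]-r,0),max(c[1]-r,0); sub=g[y0:c[1]+r,x0:c[0]+r]
for row in sub[::3,::3]: print(" ".join(f"{int(v):3d}" for v in row))
print(x0,y0)
E
```

```text
clock: 6.95
eef_pos: [401.3, -365.5, 159.2]
eef_rot: [3.141, 0.001, 1.442]
wrist_force: [-0.3, -0.2, -1.0]
finger_gap: 23.5
finger_force: 0.0
[ 401.34952551 -365.46419158  159.24556848] 1.4415508039471232
{'top': array([311, 198]), 'nose': array([311, 217]), 'FL': array([290, 148]), 'FR': array([292, 229]), 'disc': array([363, 200])}
222 170 136  86  91  82  81  81  84 161 204 208 185 181 181 183 182 182 181 181 179 179 180 180 179 178 179 179 179 179
224 183 142  94  96  84  82  82  85 160 187 194 183 182 182 183 183 182 181 181 181 180 180 181 180 179 180 181 181 181
226 195 144 102  82  83  83  94  85 158 185 183 182 181 182 182 181 181 180 181 182 180 180 181 181 179 180 181 181 182
228 207 148 117  83  82  83  86  86 156 184 183 183 182 183 181 181 183 181 181 182 181 180 181 181 180 181 180 180 180
229 214 153 124  83  83  82  82  85 154 184 183 184 182 182 182 182 183 181 180 181 181 181 181 181 181 181 180 180 179
230 219 162 136  84  82  81  82  89 153 182 183 182 181 182 181 181 182 182 181 181 180 181 181 182 181 182 183 181 180
230 223 172 137  87  82  81  80  97 157 182 
[... 2143 characters left out ...]
  81  89 122 165 168 164 163 126 127 134 118 161 161 161 161 161 173 169 162 117 106 107 107
230 232 233 234 229 190 170 192 219 196  97  75  74  74  73  75  74  72  76  75  74  75  78 195 220 194 139  94  73  69
229 232 233 233 226 225 229 229 229 173  74  69  70  69  68  68  68  68  70  67  67  66  70 171 229 229 228 224 200  95
225 231 233 228 229 229 230 229 228 138  70  70  69  68  69  68  67  68  70  67  67  68  67 139 228 229 229 229 229 174
222 231 232 230 229 229 229 229 225 111  71  76  71  72  69  68  69  68  68  69  70  67  66 108 224 229 229 229 229 219
215 230 227 229 229 229 229 229 218  88  77 107  96 110  71  68  68  70  74  76  75  74  68  89 218 229 229 229 229 227
266 153
```

The bar's bright columns (311–316) run straight down the image, so the nose points at the rib. Now I turn the tool to the case yaw and move over the front of the disc.

```bash
python3 -m creep '[[0,[0,0,0],1.6],[0,[0,0,0],3.2],[0,[0,0,0],4.8],[0,[0,0,0],6.4],[0,[0,0,0],8],[0,[0,0,0],9.6],[0,[0,0,0],11.2],[0,[0,0,0],12.8],[0,[0,0,0],14.4],[0,[0,0,0],16],[0,[0,0,0],17.6],[0,[0,0,0],18]]' 20 && python3 -m creep '[[0,[2.3,0,0],0],[0,[4.6,-0.05,0],0],[0,[4.6,-0.05,0],0],[0,[4.6,-0.05,0],0]]'; python3 - <<'E'
from m import *
s=manip.read_state();p=manip.camera_params("wrist");im=manip.camera("wrist"); cv2.imwrite("pics/x.png",im[:,:,::-1])
print(s["eef_pos"],s["eef_rot"])
c=np.round(proj(p,w((-13.5,0,73)))).astype(int)
m=((im.max(2)<75)).astype(np.uint8); m[:c[1]-60]=0;m[c[1]+60:]=0;m[:,:c[0]-45]=0;m[:,c[0]+45:]=0
n,l,st,ce=cv2.connectedComponentsWithStats(m); print(c,[(st[i],ce[i].round(1)) for i in range(1,n) if st[i][4]>60])
for a in [(-13.5,0,57),(-29.5,0,57),(-13.5,8,73),(-13.5,-8,73),(2.5,0,57),(14.5,50,52),(14.5,-50,52)]: print(a,np.round(proj(p,w(a)),1))
E
```

```text
clock: 8.2
eef_pos: [400.7, -364.9, 157.2]
eef_rot: [-3.14, 0.002, -0.135]
wrist_force: [-0.2, 1.1, -0.0]
finger_gap: 47.1
finger_force: 0.0
clock: 8.6
eef_pos: [446.4, -370.3, 157.3]
eef_rot: [-3.14, 0.002, -0.129]
wrist_force: [-1.4, 0.6, -0.2]
finger_gap: 47.2
finger_force: 0.0
[ 446.37752909 -370.26118959  157.27644451] [-3.13994828e+00  2.43263331e-03 -1.28759617e-01]
[315 195] [(array([356, 170,   4,  57, 178], dtype=int32), array([357.8, 201.3])), (array([270, 175,   2,  46,  70], dtype=int32), array([270.3, 200.9])), (array([309, 178,  11,   7,  70], dtype=int32), array([314.4, 180.9])), (array([309, 196,  11,   7,  64], dtype=int32), array([314.3, 199.4])), (array([270, 232,  13,  23, 147], dtype=int32), array([274.8, 246.4])), (array([350, 233,  10,  22, 120], dtype=int32), array([354.2, 246.5]))]
(-13.5, 0, 57) [315.  191.6]
(-29.5, 0, 57) [315.1 205.9]
(-13.5, 8, 73) [307.3 194.9]
(-13.5, -8, 73) [322.9 194.9]
(2.5, 0, 57) [315.  176.9]
(14.5, 50, 52) [268.5 165.2]
(14.5, -50, 52) [361.6 165. ]
```

```bash
python3 -m creep '[[0,[0,0,4],0],[0,[0,0,8],0],[0,[0,0,11],0],[0,[0,0,12.5],0],[0,[0,0,13.3],0],[0,[0,0,14],0],[0,[0,0,14],0]]' 30 && python3 -m creep '[[-1,[0,0,0],0],[-1,[0,0,0],0],[-1,[0,0,0],0],[-1,[0,0,0],0],[-1,[0,0,0],0],[-1,[0,0,0],0],[-1,[0,0,0],0],[-1,[0,0,0],0],[-1,[0,0,0],0]]' 30
```

```text
clock: 9.35
eef_pos: [447.0, -371.0, 19.3]
eef_rot: [3.141, -0.0, -0.129]
wrist_force: [-0.3, 0.1, -0.5]
finger_gap: 47.0
finger_force: 0.0
clock: 10.25
eef_pos: [447.0, -370.5, 19.2]
eef_rot: [-3.141, -0.0, -0.129]
wrist_force: [1.3, 4.9, 4.5]
finger_gap: 15.9
finger_force: 30.0
```

Disc gripped (gap 15.9 mm, 30 N). Now I lift along the arc to about 0.4 rad, still well below the mark.

```bash
python3 -m creep '[[-1,[0.05,0,-0.55],0],[-1,[0.1,0,-1.1],0],[-1,[0.2,0,-1.7],0],[-1,[0.32,0,-2.2],0],[-1,[0.48,0,-2.75],0],[-1,[0.65,0,-3.3],0],[-1,[0.85,0,-3.85],0],[-1,[1.1,0,-4.4],0],[-1,[1.1,0,-4.4],0],[-1,[1.1,0,-4.4],0]]' 30; python3 - <<'E'
from m import *
t[:2]+= [1.5,.5]
im={}
for n in ("wrist","top","scene"):
  p=manip.camera_params(n);im=manip.camera(n);cv2.imwrite(f"pics/l_{n}.png",im[:,:,::-1])
  for a in (.3,.4,.5,.65):
    P=lambda r,y,h=0:np.round(proj(p,w((92.5-r*np.cos(a)+h*np.sin(a),y,49+r*np.sin(a)+h*np.cos(a)))),1)
    print(n,a,"lidFL",P(78,50,3),"lidFR",P(78,-50,3),"armtip",P(76,56.5),"disc",P(106,0,8))
E
```

```text
clock: 11.25
eef_pos: [457.9, -371.9, 63.3]
eef_rot: [-3.141, 0.0, -0.129]
wrist_force: [2.1, 5.2, -6.3]
finger_gap: 15.8
finger_force: 30.0
wrist 0.3 lidFL [241.1 194.7] lidFR [386.9 194.4] armtip [232.9 192.2] disc [314. 236.]
wrist 0.4 lidFL [238.1 192.8] lidFR [389.8 192.4] armtip [229.7 190.7] disc [314. 235.]
wrist 0.5 lidFL [234.9 189.4] lidFR [392.9 189.1] armtip [226.3 187.8] disc [313.9 232.1]
wrist 0.65 lidFL [229.8 181.6] lidFR [397.9 181.2] armtip [220.9 180.9] disc [313.9 223.4]
top 0.3 lidFL [301.2 208. ] lidFR [353.4 216.2] armtip [297.9 207.2] disc [325.7 224.4]
top 0.4 lidFL [301.5 205.8] lidFR [354.  214.1] armtip [298.1 205.2] disc [326.3 221.5]
top 0.5 lidFL [301.8 203.3] lidFR [354.7 211.7] armtip [298.4 202.9] disc [327. 218.]
top 0.65 lidFL [302.3 198.9] lidFR [355.8 207.4] armtip [298.8 198.8] disc [328.2 211.8]
scene 0.3 lidFL [299.2 197.3] lidFR [325.6 225.4] armtip [298.1 196.3] disc [302.7 213. ]
scene 0.4 lidFL [300.1 194.7] lidFR [326.7 222.8] armtip [298.8 193.8] disc [304.2 209.4]
scene 0.5 lidFL [301.3 192.1] lidFR [328.  220.2] armtip [299.8 191.3] disc [306.  205.7]
scene 0.65 lidFL [303.4 188.1] lidFR [330.5 216.1] armtip [301.8 187.4] disc [309.3 200. ]
```

```bash
python3 - <<'E'
from m import *
g=cv2.imread("pics/l_wrist.png",0)
print("    "+" ".join(f"{c:3d}" for c in range(212,252,2)))
for r in range(120,206,3): print(r," ".join(f"{v:3d}" for v in g[r,212:252:2]))
E
```

```text
212 214 216 218 220 222 224 226 228 230 232 234 236 238 240 242 244 246 248 250
120  60  59  60  61  63  67 132 191 193 169 116  95  73  68  65  86 104 106 120 159
123  60  61  60  59  60  69 157 197 191 160 108  91  69  66  65  87 105 108 117 119
126  58  61  59  58  59  81 165 196 188 148 104  87  66  65  67  89 105 107 106 117
129  60  61  60  61  63 103 184 195 184 136 101  83  66  65  67  89 106 107 108 107
132  60  61  62  60  63 116 190 194 178 125  98  75  63  65  68  91 106 108 108 107
135  60  62  64  64  69 145 193 193 169 117  96  74  67  67  71  93 107 108 108 108
138  59  58  58  57  69 160 197 191 160 109  92  72  64  65  69  94 108 108 108 108
141  59  61  61  62  90 172 195 188 149 105  88  69  65  64  71  97 108 108 108 108
144  61  59  61  61 108 190 195 185 138 101  85  65  64  63  70  98 109 109 109 108
147  65  68  68  63 122 190 195 179 126  99  78  65  64  65  73 101 109 109 109 109
150  93  85  69  67 152 196 192 170 117  97  72  65  66  67  77 105 109 109 109 109
153  63  61  60  76 163 197 191 161 110  94  71  65  66  67  96 127 110 109 109 109
156  61  62 
[... 715 characters left out ...]
  77 159 183 176 175 175 175
183  62  64  63  64  66  64  62  63  65  65  64  65  65  75 154 181 176 176 177 176
186  62  60  60  62  64  65  62  63  65  67  66  66  65  80 157 179 176 178 178 178
189  60  59  58  61  64  65  63  62  64  63  62  63  63  85 159 179 177 177 176 176
192  61  61  60  60  61  64  63  63  63  61  62  62  63  68 112 147 152 152 152 151
195  59  59  61  63  63  61  61  62  62  62  61  60  61  63  67  66  66  67  69  69
198  61  61  62  63  63  61  61  62  62  63  63  62  61  62  66  66  64  66  65  66
201  59  60  60  59  60  59  58  60  62  63  63  63  63  62  65  67  66  66  68  67
204  59  59  58  59  61  61  59  60  60  61  63  65  66  65  64  65  64  65  65  66
```

```bash
python3 - <<'E'
from m import *
t[:2]+= [1.5,.5]
p=manip.camera_params("wrist")
P=lambda a,r,y,h:np.round(proj(p,w((92.5-r*np.cos(a)+h*np.sin(a),y,49+r*np.sin(a)+h*np.cos(a)))),1)
for a in (.5,.55,.6,.65): print(a,[(P(a,r,59,4),P(a,r,54,4),P(a,r,54,-4)) for r in (76,40)])
for a in (.34,.38,.42): print("lid",a,P(a,78,50,3),P(a,78,50,-3),P(a,78,-50,3),P(a,40,50,3))
s=manip.read_state(); print(s["eef_pos"], np.arcsin((s["eef_pos"][2]-19.2)/113))
g=cv2.imread("pics/l_wrist.png",0)
for r in (183,189): print(g[r,376:400])
E
```

```text
0.5 [(array([220.5, 186. ]), array([228.4, 186. ]), array([231.9, 189.6])), (array([224.8, 134.1]), array([232.3, 134.1]), array([235.5, 139.6]))]
0.55 [(array([218.6, 183.7]), array([226.6, 183.6]), array([230.2, 188.1])), (array([223.9, 132.3]), array([231.5, 132.3]), array([234.7, 138.5]))]
0.6 [(array([216.6, 181. ]), array([224.9, 180.9]), array([228.6, 186.2])), (array([223. , 130.4]), array([230.7, 130.3]), array([233.9, 137.2]))]
0.65 [(array([214.6, 177.9]), array([223. , 177.8]), array([226.8, 183.9])), (array([222.1, 128.2]), array([229.9, 128.2]), array([233.1, 135.7]))]
lid 0.34 [239.9 194.1] [242.1 195.1] [388.  193.8] [241.1 139.2]
lid 0.38 [238.7 193.3] [241.  194.7] [389.2 192.9] [240.5 138.3]
lid 0.42 [237.5 192.2] [239.8 194. ] [390.4 191.9] [239.9 137.2]
[ 457.89944765 -371.9476346    63.3354865 ] 0.40126103938307534
[179 180 180 180 180 180 180 181 180 176 164 139 108  82  73  74  76  77
  78  79  80  81  82  83]
[178 178 178 178 177 178 178 178 177 175 164 142 112  85  75  75  78  80
  81  83  88 100 123 156]
```

The mark arm reads about 0.63 and the lid about 0.37. I raise it by about 0.22.

```bash
python3 -m creep '[[-1,[0.25,0,-0.5],0],[-1,[0.5,0,-0.95],0],[-1,[0.8,0,-1.4],0],[-1,[1.1,0,-1.8],0],[-1,[1.3,0,-2.1],0],[-1,[1.3,0,-2.1],0],[-1,[1.3,0,-2.1],0]]' 30; python3 - <<'E'
from m import *
t[:2]+= [1.5,.5]
p=manip.camera_params("wrist")
im=manip.camera("wrist");cv2.imwrite("pics/k_wrist.png",im[:,:,::-1])
g=cv2.cvtColor(im,cv2.COLOR_RGB2GRAY)
P=lambda a,r,y,h:np.round(proj(p,w((92.5-r*np.cos(a)+h*np.sin(a),y,49+r*np.sin(a)+h*np.cos(a)))),1)
for a in (.5,.55,.6,.65): print(a,P(a,76,59,4),P(a,76,54,4),"lid",P(a,78,50,3),P(a,78,-50,3),P(a,40,50,3))
print("    "+" ".join(f"{c:3d}" for c in range(206,250,2)))
for r in range(150,225,3): print(r," ".join(f"{v:3d}" for v in g[r,206:250:2]), "|", " ".join(f"{v:3d}" for v in g[r,380:404:2]))
E
```

```text
clock: 12.1
eef_pos: [470.9, -373.7, 84.2]
eef_rot: [-3.141, 0.0, -0.129]
wrist_force: [1.7, 4.0, -11.1]
finger_gap: 15.6
finger_force: 30.0
0.5 [231.1 198.4] [238.1 198.4] lid [243.9 201.5] [384.  201.2] [246.9 152.2]
0.55 [229.6 196.6] [236.8 196.6] lid [242.6 199.7] [385.2 199.4] [246.3 150.9]
0.6 [228.1 194.4] [235.4 194.4] lid [241.3 197.6] [386.5 197.4] [245.7 149.3]
0.65 [226.6 192. ] [234.  191.9] lid [239.9 195.2] [387.8 194.9] [245.1 147.7]
    206 208 210 212 214 216 218 220 222 224 226 228 230 232 234 236 238 240 242 244 246 248
150  59  59  61  62  62  58  60  60  61  60  60  60  63 113 194 194 169 116  88  69 104 168 | 147 105  98 132 159 156 121  98  98  99 118 217
153  61  60  61  62  58  58  60  61  61  61  63  64  66 122 190 192 162 108  83  69 113 168 | 151 105  94 131 159 153 113  93  92  92 113 215
156  61  61  61  62  63  64  63  62  62  62  64  64  72 159 196 189 153 103  79  71 129 169 | 154 106  91 134 159 152 106  87  87  89 124 212
159  61  62  62  61  60  61  64  66  69  69  64  63  76 161 197 186 141 101  77  75 143 170 | 156 110  87 133 159 152 100  82  
[... 2296 characters left out ...]
57  58  60  60  59  59  60  60  59  60  60  61  60  62  62  63  66  65  64  65  66 | 135 134 135 135 135 135 136 136 116  79  75  77
213  60  59  59  60  61  61  61  60  60  60  61  62  62  61  62  62  64  64  67  66  65  66 | 135 134 134 134 135 136 135 135 113  75  73  76
216  59  59  61  62  61  60  59  61  62  63  63  64  64  63  63  63  63  63  64  64  64  63 | 134 134 134 135 135 135 135 134 106  74  73  75
219  59  59  60  61  60  59  60  60  60  60  61  61  61  60  59  62  63  62  63  64  66  63 | 134 134 134 134 134 135 135 132 100  73  73  74
222  58  58  58  59  60  61  62  62  61  61  62  63  63  62  60  63  64  63  62  62  65  65 | 134 134 134 134 134 135 135 131  94  71  72  76
```

The lid reads about 0.55 and the arm about 0.63, so I add about 0.07.

```bash
python3 -m creep '[[-1,[0.14,0,-0.22],0],[-1,[0.28,0,-0.43],0],[-1,[0.42,0,-0.65],0],[-1,[0.42,0,-0.65],0],[-1,[0.42,0,-0.65],0],[-1,[0.42,0,-0.65],0]]' 30; python3 - <<'E'
from m import *
t[:2]+= [1.5,.5]
p=manip.camera_params("wrist")
im=manip.camera("wrist");cv2.imwrite("pics/j_wrist.png",im[:,:,::-1])
g=cv2.cvtColor(im,cv2.COLOR_RGB2GRAY)
P=lambda a,r,y,h:np.round(proj(p,w((92.5-r*np.cos(a)+h*np.sin(a),y,49+r*np.sin(a)+h*np.cos(a)))),1)
for a in (.5,.55,.6,.65): print(a,P(a,76,59,4),P(a,76,54,4),"lid",P(a,78,50,3),P(a,78,-50,3),P(a,40,50,3))
print("    "+" ".join(f"{c:3d}" for c in range(222,252,2)))
for r in range(184,206,2): print(r," ".join(f"{v:3d}" for v in g[r,222:252:2]), "|", " ".join(f"{v:3d}" for v in g[r,376:392:2]))
for n,q in (("top",(295,345,185,215)),("scene",(290,340,180,220))):
  i=manip.camera(n);cv2.imwrite(f"pics/j_{n}.png",i[:,:,::-1])
E
```

```text
clock: 12.75
eef_pos: [475.2, -374.2, 90.3]
eef_rot: [-3.141, 0.0, -0.129]
wrist_force: [4.3, 4.4, -15.6]
finger_gap: 15.5
finger_force: 30.0
0.5 [233.9 202.2] [240.7 202.2] lid [246.2 205.2] [381.7 204.9] [249.  157.3]
0.55 [232.5 200.5] [239.4 200.5] lid [245.  203.6] [382.9 203.3] [248.5 156.1]
0.6 [231.1 198.5] [238.1 198.5] lid [243.8 201.6] [384.1 201.3] [247.9 154.6]
0.65 [229.6 196.2] [236.8 196.2] lid [242.5 199.4] [385.3 199.1] [247.4 153.1]
    222 224 226 228 230 232 234 236 238 240 242 244 246 248 250
184  61  63  63  63  72 159 197 190 153 103  77 108 173 165 162 | 166 167 164 137 114 115 110  95
186  61  63  64  63  73 167 199 187 146 101  76 112 169 165 163 | 166 167 165 141 106 104 114 118
188  62  63  63  62  77 164 197 185 139  98  77 124 169 165 164 | 168 168 166 144  90  75  78  96
190  61  61  62  64  91 172 196 184 132  95  75 134 170 164 164 | 167 168 168 148  93  73  74  76
192  61  63  64  66  93 169 193 183 128  92  74 146 172 165 165 | 167 167 167 151  98  74  73  74
194  63  64  66  66  73 123 167 164 133  91  75 150 171 164 164 | 166 166 166 153 105  76  76  78
196  63  63  63  63  65  84 133 138 122  88  78 149 171 167 167 | 168 168 168 156 110  80  80  82
198  63  61  60  63  65  65  68  70  69  68  78 149 173 170 169 | 172 172 170 158 109  80  79  91
200  62  59  59  62  65  65  63  63  62  63  66 106 135 136 135 | 146 150 148 129  90  81  92 150
202  62  61  58  60  63  66  64  63  62  61  61  66  74  77  76 |  89 110 120 111 108 128 160 180
204  61  62  62  61  62  62  62  63  63  63  61  62  65  66  64 |  70  78 100 140 159 157 145 109
```

```bash
python3 -m creep '[[-1,[0.1,0,-0.15],0],[-1,[0.1,0,-0.15],0],[-1,[0.1,0,-0.15],0],[-1,[0.1,0,-0.15],0],[-1,[0.1,0,-0.15],0]]' 30; python3 - <<'E'
from m import *
g=cv2.cvtColor(manip.camera("wrist"),cv2.COLOR_RGB2GRAY)
for r in range(190,208,2): print(r," ".join(f"{v:3d}" for v in g[r,226:252:2]))
print(manip.sign_off())
E
```

```text
clock: 13.4
eef_pos: [476.2, -374.3, 91.6]
eef_rot: [-3.141, 0.0, -0.129]
wrist_force: [5.7, 2.9, -16.5]
finger_gap: 15.5
finger_force: 30.0
190  62  63  71 159 198 190 154 103  79 121 167 163 163
192  64  65  76 169 202 192 150 100  78 133 169 163 163
194  66  66  71 130 179 178 144 101  78 145 170 163 163
196  63  63  65  85 141 159 146 114  79 152 172 165 165
198  61  62  65  65  82 100  99  91  75 145 173 169 169
200  59  62  65  65  63  64  63  64  65  98 140 144 144
202  59  60  64  65  64  64  62  61  61  65  79  85  85
204  61  61  63  63  63  63  64  62  63  64  65  66  64
206  61  62  62  60  61  63  61  62  62  61  64  66  64
the job is handed in; nothing more can be done
None
```

Handed in at about 13.4 s: the cock's nose is on the rib (about 0 rad), and the lid is still held by the disc at about 0.61 rad against the mark arm's roughly 0.63; I estimated both lid and arm angles from the wrist camera, and the sign-off returned no verdict.

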